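# Turn the hairbrush handle-out in its stand

### The job

The round hairbrush was put away backwards: its handle is down in the sloping stand and its bristle head sticks out. Take it out, lay it down on the flat stone slab and let go, then take it afresh by the handle and lay it back in the stand's trough the other way round, with the whole bristle head down in the trough, its end close to the stop at the foot, and the handle sticking out at the top. Do not drop the brush, and leave the other things on the vanity where they are.

Things in the scene. Friction and masses are not known exactly. Their poses are not given: they have to be found in the camera images.
- trough: Fixed open wooden trough on the stand, 145 mm long, sloping 30 degrees. x up the slope (away from the robot), y across, z square to its floor. Origin: at its foot, on the floor's mid line, at the face of the stop plate (86 mm wide, 38 mm high). Floor 12 mm wide; walls flare at 45 degrees to 36 mm above it, 84 mm wide inside there. Upper end open; friction holds the brush where it is laid
- stand: Fixed stand that carries the trough: base 150 x 100 x 12 mm under it, x the level direction in which the trough rises; origin at the centre of its underside, on the vanity top. The trough floor is 55 mm above the vanity top at its foot and 127 mm at its upper end; what sticks out there has only air beneath. Stand and slab may change sides
- slab: Fixed grey stone drying slab, 130 mm (its x) by 270 mm (its y), 12 mm thick; origin at the centre of its underside, on the vanity top; long side across, roughly along the robot's y
- brush_mid (a point): Loose wooden round hairbrush, about 90 g, 245 mm long; this point is half-way along, on its axis; x points from handle to head. It balances 5 mm on the head side. Starts with the handle's end at the stop and the head out at the top. Lying on a flat surface it rests on the head's inner rim and the handle's end: head end 1.5 degrees up, this point 15 mm above the surface
- brush_head (a point): Centre of the end face of the brush's head, 122 mm from brush_mid; axes as brush_mid. The head is a firm bristle barrel 32 mm in diameter and 90 mm long, reaching from 32 to 122 mm from brush_mid. Laid in the trough head down, the brush rests with the head's inner rim on the two walls (axis 17 mm above the floor there) and the handle on the upper lip of the floor, so it slopes 6 degrees less than the trough
- brush_tail (a point): Centre of the end face of the brush's handle, 122 mm from brush_mid; axes as brush_mid. The handle is octagonal, 24 mm across flats and 150 mm long, with two flats square to the brush's y axis. In the trough it lies on the floor, its axis 12 mm above it
- tumbler: Bystander, loose: clear pale glass tumbler, 72 mm across, 110 mm tall; origin at the centre of its underside
- canister: Bystander, loose: white ceramic canister with a knobbed lid, 96 mm across, 124 mm tall; origin at the centre of its underside
- pusher: Bystander, loose: steel cuticle pusher, a thin rod about 140 mm long and 8 mm thick, lying flat along its x; origin at its middle on its axis
- pump: Bystander, loose: amber pump bottle, 64 mm across, 180 mm tall; origin at the centre of its underside
- jar: Bystander, loose: low white jar with wooden cap, 60 mm across, 50 mm tall; origin at the centre of its underside
- soap: Bystander, loose: bar of soap, 50 x 75 x 25 mm, on a fixed wooden dish 90 x 130 mm, 12 mm high; origin at the centre of its underside
Mind the look-alikes: they are no part of the job. Leave any purple look-alike of the stand alone.

How it is judged:
On the way, in this order (a step that is already met when the one before it is completed fails the run):
1. the brush lies flat on the stone slab, its middle over the slab (within 60 mm of the slab centre across and 100 mm along), let go and at rest (x of brush_mid in the frame of slab between -0.06 and 0.06 m and y of brush_mid in the frame of slab between -0.1 and 0.1 m and z of brush_mid in the frame of slab below 0.04 m and angle between brush_mid's own x axis and vertical between 1.4 and 1.74 rad and contact force between the fingers and brush below 0.05 N and linear speed of brush below 0.02 m/s), for 0.2 s.
2. the brush is held by its handle (the fingers grip it within 150 mm of the handle's end) and is lifted clear of the slab, its middle at least 60 mm above the vanity top (distance between the grasp point and brush_tail below 0.15 m and contact force between the fingers and brush above 1 N and height (world z) of brush_mid above 0.06 m), for 0.1 s.
At the end, for the whole second after the job is handed in: The brush lies released and at rest in the trough, head down: head end within 24 mm of the stop, head end and middle within 12 mm of the mid line, middle 6 to 22 mm above the floor; handle end over 235 mm up the slope from the stop, from 20 mm below to 30 mm above the line of the floor (x of brush_head in the frame of trough between -0.006 and 0.024 m and y of brush_head in the frame of trough between -0.012 and 0.012 m and y of brush_mid in the frame of trough between -0.012 and 0.012 m and z of brush_mid in the frame of trough between 0.006 and 0.022 m and x of brush_tail in the frame of trough above 0.235 m and z of brush_tail in the frame of trough between -0.02 and 0.03 m and contact force between the fingers and brush below 0.05 N and linear speed of brush below 0.02 m/s); the robot touches nothing.
It fails at once if the brush is dropped: it falls faster than 0.6 m/s while not held (contact force between the fingers and brush below 0.05 N and linear speed of brush above 0.6 m/s).
It fails at once if another thing on the vanity is moved more than 30 mm (distance of any of tumbler, canister, pusher, pump, jar, soap from where it was at the start of the episode above 0.03 m).
It also fails if it takes over 56 s, if anything falls off the work surface, if the arm or the gripper's body presses on something with over 40 N, if the wrist force passes 120 N, or if a joint passes its speed limit or range.

### The arm

A 6-joint arm with a two-finger parallel gripper is mounted at the origin on the work surface. World frame = base frame: x ahead of the robot, y to its left, z up, the work surface at z = 0. Lengths are in m, angles in rad, forces in N, time in s.
With the tool pointing down it reaches from about 0.35 to 0.975 m from the base axis. Payload 4.9 kg.
Tool frame: the origin (TCP) lies on the front face of the gripper's body, between the roots of the fingers; the fingertips stand ctrl.finger_overhang ahead of it and the grasp point (between the pads) lies 54 mm ahead of it (ctrl.finger_overhang is the distance from the TCP to the fingertips, in m); z points along the fingers, y is the line along which they close (so a half turn about z gives the same grasp; the last joint's range is limited). The gripper opens to 85 mm and grips with 20 to 120 N. Pads are 22 mm wide; open, the fingers measure 114 mm over their backs; the gripper's body (76 mm by 85 mm) begins 54 mm behind the grasp point. The pads swing forward as they close: fully open they stand 13 mm farther back than shut.
Start: joints at [1.136, 0.053, 1.613, -0, 1.476, -0.119], TCP at [0.194, 0.594, 0.304] pointing down, gripper open.
Joint ranges: [-3.01, 3.01], [-1.01, 2.22], [0.06, 2.58], [-1.02, 4.17], [0.09, 2.62], [-3.14, 3.14]. Speed limits (rad/s): [2.57, 2.57, 3.14, 3.14, 3.14, 3.14].

### API

Orientations are given as a rotation vector (axis times angle).
In Python, from station import ctrl, vision gives the robot as it stands. The module is installed in compiled form; this text tells all that it offers.
- The arm moves only by the tool drive_tool, never from a script. Its argument "rows" is a list of rows, each a list of 2 entries, a list of its own where there are three numbers: the shift along the tool's x, y, z in m, then the turn about the tool's z in rad. A call has 1 to 10 rows; each row shifts and turns the commanded pose from where the row before left it, along the tool's axes as they then stand; what a row does not reach is not made up. A row lasts 1/10 s, in which the tool goes at most 50 mm and 8.59 degrees, less where a joint would pass 70% of its speed; a pose out of reach is approached as far as the arm can. A call with a gripper value outside its range is refused whole. "jaw" is the closure, from 0 (fully open) to 1 (shut), set as the call begins (left out, the last holds). The fingers move at their own pace and stop on an object; "grip_force" is the grip in N (left out, the last holds). Time passes only in rows, so rows that do not move let the fingers close. It gives the time, the measured TCP pose, the force, the opening and the grip force at its end, in the units of the state.
- ctrl.get_obs(): the state, without advancing time (a new reading comes with each control period).
- vision.get_image(name): name is "side" or "top" or "wrist"; returns a dict with "image" (384x512x3 uint8, blue, green, red), "vertical_fov" (degrees; the focal length in pixels is half the picture's height over the tangent of half this angle, whatever the lens; pixels are square), "cx", "cy" (the principal point, pixels), "R" (3x3) and "t" (3): a world point X has camera coordinates R X + t. Camera axes: x right, y down, z forward; pixel columns grow to the right and rows downward; lengths in m; the calibration is good to about 2 mm. The wrist camera is an equidistant fisheye: a pixel r from the principal point sees the ray r / f radians off the axis. A picture is of the moment at which its call begins. There is no depth.
- ctrl.finish_job(): hands the job in; it is judged then, once.
The state is a dict: "t": time; "q": joint angles; "dq": joint speeds; "effort": joint torques, N m; "tool_pos": TCP position; "tool_rot": TCP orientation; "contact_force": force on the tool from outside, world axes, zero at the start; "wrist_torque": the same for the moment, N m; "opening": finger opening in m; "grip_force": force on a finger pad.
Only numpy, scipy, OpenCV 4.12 (cv2) and the standard library are available. Lean on these libraries where they do the work, as an engineer would, in place of code of your own. Each camera call takes 0.05 s, during which the arm holds its last target. There are 200 camera calls.

## Working session

There is one attempt and no reset: what is moved stays moved. The work goes in short steps, Python scripts to look and compute and a tool call to move; the robot and the scene stay as the last step left them, time stands still between calls to the robot, and variables do not carry over. Pictures are saved under pics/ and viewed, at most 10 in all, crops included, and the job is handed in when it is done.

Besides the shell and the picture viewer there is one more tool, called after "Request:" as a command line: name --argument value ..., lists and objects as JSON in quotes. drive_tool: Moves the arm, as the interface text tells. Its arguments: {"type":"object","properties":{"rows":{"type":"array","items":{"type":"array"}},"jaw":{"type":"number"},"grip_force":{"type":"number"}},"required":["rows"]}

```bash
mkdir -p pics
cat > h.py <<'E'
import numpy as np, cv2
from scipy.spatial.transform import Rotation as Ro
from station import ctrl, vision
def get(n):
    d=vision.get_image(n); d['f']=192/np.tan(np.radians(d['vertical_fov'])/2); d['R']=np.array(d['R']); d['t']=np.array(d['t']); d['n']=n; return d
def ray(d,u,v):
    a=np.array([(u-d['cx'])/d['f'],(v-d['cy'])/d['f']])
    if d['n']=='wrist':
        r=np.linalg.norm(a); s=np.sin(r)/max(r,1e-9); c=np.array([a[0]*s,a[1]*s,np.cos(r)])
    else: c=np.array([a[0],a[1],1.])
    return -d['R'].T@d['t'], d['R'].T@c/np.linalg.norm(c)
def onz(d,u,v,z):
    o,r=ray(d,u,v); return o+r*(z-o[2])/r[2]
def proj(d,X):
    c=d['R']@np.array(X)+d['t']
    if d['n']=='wrist':
        r=np.hypot(c[0],c[1]); th=np.arctan2(r,c[2]); return d['cx']+d['f']*th*c[0]/r, d['cy']+d['f']*th*c[1]/r
    return d['cx']+d['f']*c[0]/c[2], d['cy']+d['f']*c[1]/c[2]
def tri(rays):
    A=0;b=0
    for o,r in rays:
        P=np.eye(3)-np.outer(r,r); A=A+P; b=b+P@o
    x=np.linalg.solve(A,b); return x,[np.linalg.norm((np.eye(3)-np.outer(r,r))@(x-o)) for o,r in rays]
E
python3 - <<'E'
from h import *
for n in ['side','top','wrist']:
    d=get(n); cv2.imwrite(f'pics/{n}0.png',d['image']); np.savez(f'pics/{n}0.npz',**d)
    print(n,d['f'],d['cx'],d['cy'],-d['R'].T@d['t'],d['R'].round(3).tolist())
o=ctrl.get_obs(); print(o['t'],o['tool_pos'],Ro.from_rotvec(o['tool_rot']).as_matrix().round(3),ctrl.finger_overhang)
E
```

```text
side 375.2741268558436 248.75551837905203 192.95467757532984 [ 0.1296246  -0.68527217  0.63030971] [[0.889, -0.457, 0.024], [-0.219, -0.471, -0.855], [0.402, 0.755, -0.519]]
top 472.72209913632815 255.9188349394803 193.62722194113203 [ 0.27217043 -0.02057222  1.39724246] [[-0.021, -1.0, -0.005], [-0.984, 0.021, -0.176], [0.176, 0.002, -0.984]]
wrist 297.3186396354542 259.68300344893544 191.9677068736252 [0.12298076 0.61657461 0.3742556 ] [[0.31, 0.951, -0.002], [0.909, -0.296, 0.292], [0.277, -0.092, -0.957]]
0.15 [0.19394832 0.59373985 0.30291318] [[-0.951  0.311 -0.001]
 [ 0.311  0.951 -0.002]
 [ 0.    -0.002 -1.   ]] 0.0726
```

View pics/top0.png

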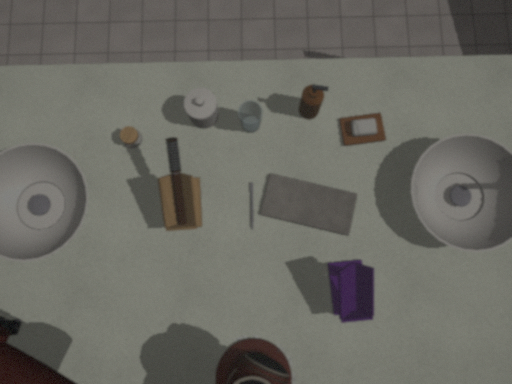

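View pics/side0.png

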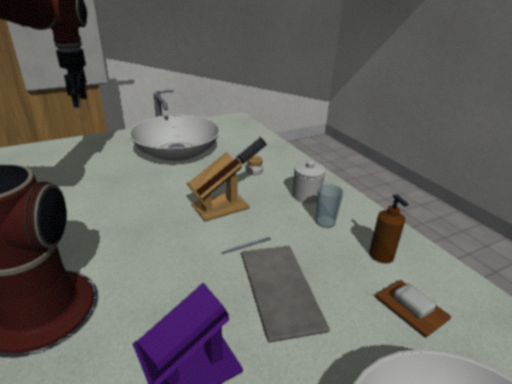

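The top view shows the stand near (181,202) with the black head sticking out at (173,155), the slab at (307,204) and the purple decoy at (351,291). The side view shows the trough rising to (235,165), with the head ending near (263,142).

Run:
```python
from h import *
L=lambda n:{k:(v if v.ndim else v.item()) for k,v in np.load(f'pics/{n}0.npz').items()}
t,s=L('top'),L('side')
a=cv2.resize(t['image'][125:240,145:215],None,fx=5,fy=5,interpolation=2); b=cv2.resize(s['image'][125:225,180:270],None,fx=5,fy=5,interpolation=2)
c=np.zeros((576,801,3),np.uint8); c[:575,:350]=a; c[:500,350:800]=b; c=cv2.convertScaleAbs(c,alpha=1.7)
cv2.imwrite('pics/crop.png',c[:,:800])
# slab
for d,roi in ((t,(250,165,115,80)),(s,(230,235,110,115))):
    x,y,w,h=roi; im=d['image'][y:y+h,x:x+w]; g=im[:,:,1].astype(int)-im[:,:,2]; v=im.max(2)
    m=((v<125)&(g<8)).astype(np.uint8); m=cv2.morphologyEx(m,3-1,np.ones((3,3)))
    k=max(cv2.findContours(m,0,1)[0],key=cv2.contourArea); hull=cv2.convexHull(k)
    q=cv2.approxPolyN(hull,4).reshape(-1,2)+[x,y]
    P=np.array([onz(d,u+0.,v_+0.,0.012 )[:2] for u,v_ in q]); print(d['n'],q.tolist(),P.round(3).tolist(),P.mean(0).round(4),np.linalg.norm(P-np.roll(P,1,0),axis=1).round(3))
```

```text
top [[358, 165], [364, 244], [250, 244], [250, 165]] [[0.601, -0.327], [0.364, -0.33], [0.371, 0.002], [0.608, -0.002]] [ 0.4861 -0.1643] [0.325 0.237 0.333 0.237]
side [[331, 332], [267, 343], [239, 251], [289, 245]] [[0.514, -0.328], [0.387, -0.294], [0.457, -0.027], [0.585, -0.061]] [ 0.4855 -0.1775] [0.276 0.131 0.276 0.132]
```

View pics/crop.png

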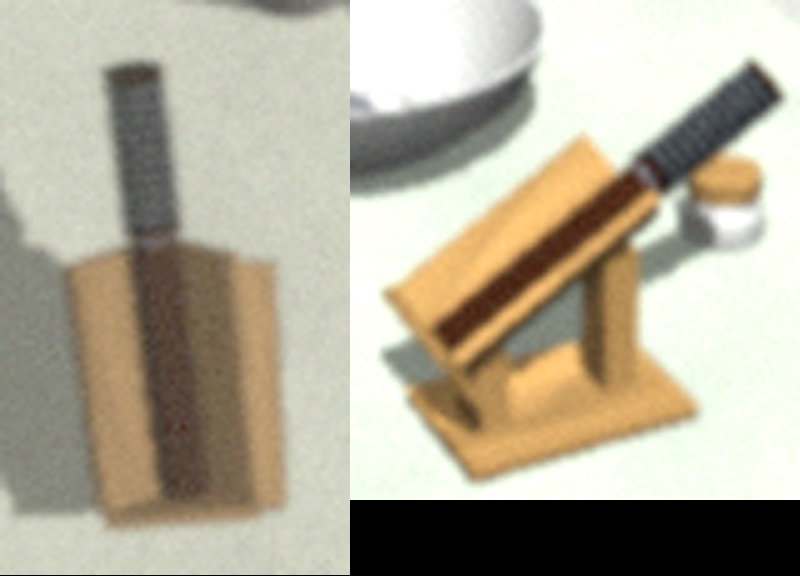

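The crop shows the head's end face centred at top (171.6,140) and side (263,141). The left rim's upper corner is at top (159,178.6) and side (227,152).

Run:
```python
from h import *
L=lambda n:{k:(v if v.ndim else v.item()) for k,v in np.load(f'pics/{n}0.npz').items()}
t,s=L('top'),L('side')
T=lambda x,y:(x/5+145-.4,y/5+125-.4); S=lambda x,y:((x-350)/5+180-.4,y/5+125-.4)
F={'head':((133,75),(766,81)),'junction':((155,238),(648,175)),'rimLup':((70,268),(585,135)),'rimLfoot':((107,520),(388,292)),'rimRup':((275,262),(660,200))}
R={}
for k,(a,b) in F.items():
    x,e=tri([ray(t,*T(*a)),ray(s,*S(*b))]); R[k]=x; print(k,x.round(4),np.round(e,4))
print('base',[onz(s,*S(*p),.006).round(3) for p in((478,475),(697,415),(410,395))])
d=R['rimLup']-R['rimLfoot']; print('rim len',np.linalg.norm(d),'slope',np.degrees(np.arcsin(d[2]/np.linalg.norm(d))),'yaw',np.degrees(np.arctan2(d[1],d[0])))
w=R['rimLup']-R['rimRup']; print('width',np.linalg.norm(w),np.degrees(np.arctan2(w[1],w[0]))-90)
d=R['head']-R['junction']; print('brush',np.linalg.norm(d),np.degrees(np.arcsin(d[2]/np.linalg.norm(d))),np.degrees(np.arctan2(d[1],d[0])))
for p in [(267,175),(356,190),(349,234),(260,213)]: print(onz(t,*p,.012).round(3))
for n,p,z in(('can',(201,105),.1),('tum',(250,117),.06),('jar',(131,137),.03)): print(n,onz(t,*p,z).round(3))
```

```text
head [0.6414 0.2021 0.1894] [0.0026 0.0026]
junction [0.5624 0.1973 0.1463] [0.0026 0.0026]
rimLup [0.5435 0.2413 0.1569] [0.0015 0.0015]
rimLfoot [0.4146 0.234  0.0847] [0.001 0.001]
rimRup [0.5405 0.1308 0.166 ] [0.0005 0.0005]
base [array([0.433, 0.145, 0.006]), array([0.575, 0.147, 0.006]), array([0.427, 0.241, 0.006])]
rim len 0.1478599190701554 slope 29.211531521788324 yaw 3.276691366391799
width 0.1109602939663152 -1.5581057220316836
brush 0.09011085038631615 28.543818069070003 3.5122980121164034
[ 0.576 -0.053  0.012]
[ 0.525 -0.316  0.012]
[ 0.394 -0.288  0.012]
[ 0.462 -0.029  0.012]
can [0.768 0.135 0.1  ]
tum [ 0.742 -0.006  0.06 ]
jar [0.698 0.354 0.03 ]
```

Create d.py:
```python
import sys; from h import *
# usage: d.py gx gy gz yaw(deg of tool x): delta for grasp point, shift in present axes, turn after
o=ctrl.get_obs(); M=Ro.from_rotvec(o['tool_rot']).as_matrix()
g=np.array([float(v) for v in sys.argv[1:4]])+[0,0,.054]
c=np.degrees(np.arctan2(M[1,0],M[0,0])); dy=(float(sys.argv[4])-c+180)%360-180
print('t',round(o['t'],2),'grasp',(np.array(o['tool_pos'])-[0,0,.054]).round(4),'yaw',c.round(2),'shift',(M.T@(g-o['tool_pos'])).round(4),'turn',np.radians(-dy).round(4),'after-turn shift',(Ro.from_euler('z',dy,degrees=True).as_matrix()@M).T.dot(g-o['tool_pos']).round(4),'q6',round(o['q'][5],2),'open',o['opening'],o['grip_force'])
```

```text
(no output)
```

Request:
drive_tool --rows '[[[-0.04, -0.02, 0], 0], [[-0.04, -0.02, 0], 0], [[-0.04, -0.02, 0], 0], [[-0.04, -0.02, 0], 0], [[-0.04, -0.02, 0], 0], [[-0.04, -0.02, 0], 0], [[-0.04, -0.02, 0], 0], [[-0.04, -0.02, 0], 0], [[-0.04, -0.02, 0], 0], [[-0.04, -0.02, 0], 0]]' --jaw 0 --grip_force 60

```text
t: 1.15
tool_pos: [0.5131, 0.2782, 0.3036]
tool_rot: [-0.494, -3.102, 0.0]
contact_force: [0.5, 0.0, 1.2]
opening: 0.0853
grip_force: 0.0
```

```bash
python3 d.py .59 .199 .158 183.3
```

```text
t 1.15 grasp [0.5131 0.2782 0.2496] yaw 161.9 shift [-0.0977 -0.0514  0.0916] turn -0.3735 after-turn shift [-0.0722 -0.0835  0.0916] q6 -0.89 open 0.08528215326735297 0.0
```

Request:
drive_tool --rows '[[[-0.034, -0.017, 0], 0], [[-0.034, -0.017, 0], 0], [[-0.03, -0.017, 0], 0], [[0, 0, 0], -0.125], [[0, 0, 0], -0.125], [[0, 0, 0], -0.125], [[0, 0, 0], 0], [[0, 0, 0], 0]]'

```text
t: 1.95
tool_pos: [0.5894, 0.2008, 0.3036]
tool_rot: [0.089, -3.14, 0.0]
contact_force: [-0.3, 1.1, -1.2]
opening: 0.0855
grip_force: 0.0
```

```bash
python3 d.py .59 .199 .158 183.3
python3 - <<'E'
from h import *
d=get('wrist'); im=d['image'].copy()
# predicted axis points
dv=np.array([np.cos(.0576)*.866,np.sin(.0576)*.866,.5]); h=np.array([.6414,.2021,.1890])
for k in (0,.03,.06,.09): 
    u,v=proj(d,h-dv*k); cv2.circle(im,(int(u),int(v)),2,(0,0,255),-1)
cv2.imwrite('pics/w1.png',im)
E
```

```text
t 1.95 grasp [0.5894 0.2008 0.2496] yaw -176.75 shift [-0.0006 -0.0019  0.0916] turn -0.0009 after-turn shift [-0.0006 -0.0019  0.0916] q6 -1.42 open 0.08547858999517623 0.0
```

View pics/w1.png

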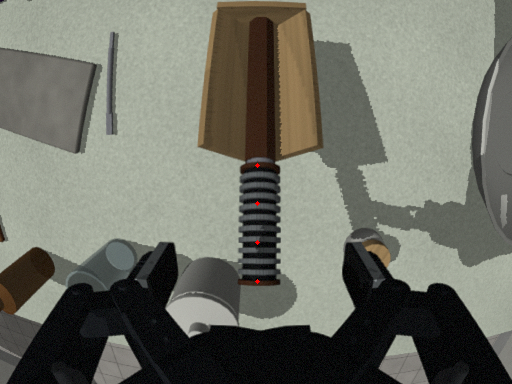

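The wrist view shows the predicted axis dots lying right on the head, from (258,165) to (258,282). I'm lowering and gripping.

Request:
drive_tool --rows '[[[0, -0.002, 0.03], 0], [[0, 0, 0.03], 0], [[0, 0, 0.02], 0], [[0, 0, 0.012], 0], [[0, 0, 0], 0], [[0, 0, 0], 0]]'

```text
t: 2.6
tool_pos: [0.5901, 0.199, 0.2128]
tool_rot: [-0.092, 3.139, 0.0]
contact_force: [-0.5, -0.2, 0.5]
opening: 0.0852
grip_force: 0.0
```

Request:
drive_tool --rows '[[[0, 0, 0], 0], [[0, 0, 0], 0], [[0, 0, 0], 0], [[0, 0, 0], 0], [[0, 0, 0], 0], [[0, 0, 0], 0], [[0, 0, 0], 0]]' --jaw 1

```text
t: 3.3
tool_pos: [0.5899, 0.1991, 0.2126]
tool_rot: [-0.093, 3.139, 0.001]
contact_force: [-1.2, 0.9, 3.8]
opening: 0.0302
grip_force: 58.9
```

Request:
drive_tool --rows '[[[0, 0, -0.01], 0], [[0, 0, -0.02], 0], [[0, 0, -0.03], 0], [[0, 0, -0.03], 0], [[0, 0, -0.03], 0], [[0, 0, -0.02], 0], [[0, 0, 0], 0], [[0, 0, 0], 0]]'

```text
t: 4.1
tool_pos: [0.5895, 0.1986, 0.3514]
tool_rot: [0.093, -3.14, 0.001]
contact_force: [0.1, -0.2, -0.8]
opening: 0.0309
grip_force: 59.2
```

```bash
python3 d.py .472 -.235 .297 76.2
python3 - <<'E'
from h import *
d=get('side'); cv2.imwrite('pics/s1.png',d['image'])
E
```

```text
t 4.1 grasp [0.5895 0.1986 0.2974] yaw -176.61 shift [ 0.1429 -0.4259  0.0006] turn 1.8708 after-turn shift [-4.491e-01 -1.060e-02  2.000e-04] q6 -1.42 open 0.030886496821216695 59.19115483760834
```

View pics/s1.png

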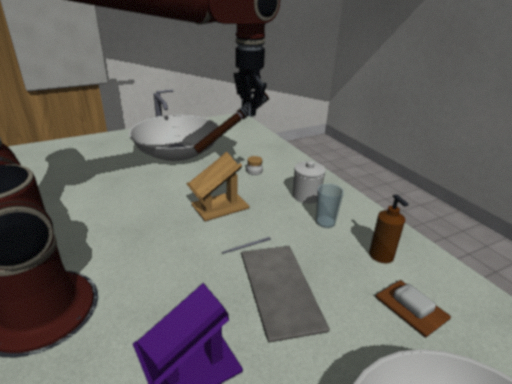

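The side view shows the brush lifted clear of the trough and still tilted about 30° in the grip, with its handle end at (198,148). I'm carrying it to the slab.

Request:
drive_tool --rows '[[[0.01, -0.03, 0], 0], [[0.014, -0.042, 0], 0], [[0.014, -0.042, 0], 0], [[0.014, -0.042, 0], 0], [[0.014, -0.042, 0], 0], [[0.014, -0.042, 0], 0], [[0.014, -0.042, 0], 0], [[0.014, -0.042, 0], 0], [[0.014, -0.042, 0], 0], [[0.014, -0.042, 0], 0]]'

```text
t: 5.15
tool_pos: [0.4766, -0.2178, 0.3493]
tool_rot: [0.093, -3.137, -0.003]
contact_force: [0.7, -1.0, -0.8]
opening: 0.0304
grip_force: 59.2
```

Request:
drive_tool --rows '[[[0.007, -0.018, 0], 0.1], [[0, 0, 0], 0.145], [[0, 0, 0], 0.145], [[0, 0, 0], 0.145], [[0, 0, 0], 0.145], [[0, 0, 0], 0.145], [[0, 0, 0], 0.145], [[0, 0, 0], 0.145], [[0, 0, 0], 0.145], [[0, 0, 0], 0.145]]'

```text
t: 6.15
tool_pos: [0.4714, -0.2345, 0.349]
tool_rot: [-1.963, -2.447, 0.001]
contact_force: [-0.1, 0.6, -0.6]
opening: 0.0306
grip_force: 59.3
```

Request:
drive_tool --rows '[[[0, 0, 0], 0.145], [[0, 0, 0], 0.145], [[0, 0, 0], 0.145], [[0, 0, 0], 0.03], [[0, 0, 0], 0], [[0, 0, 0], 0]]'

```text
t: 6.75
tool_pos: [0.4717, -0.2346, 0.3501]
tool_rot: [-2.468, -1.939, 0.002]
contact_force: [-0.2, 0.0, -0.3]
opening: 0.0304
grip_force: 59.3
```

```bash
python3 d.py .472 -.235 .125 76.2
```

```text
t 6.75 grasp [ 0.4717 -0.2346  0.2961] yaw 76.29 shift [-0.0004  0.0009  0.1711] turn 0.0016 after-turn shift [-0.0004  0.0009  0.1711] q6 -0.36 open 0.03036472606359906 59.30625021457672
```

Request:
drive_tool --rows '[[[0, 0, 0.03], 0], [[0, 0, 0.035], 0], [[0, 0, 0.035], 0], [[0, 0, 0.035], 0], [[0, 0, 0.02], 0], [[0, 0, 0.01], 0], [[0, 0, 0], 0], [[0, 0, 0], 0]]' --grip_force 20

```text
t: 7.55
tool_pos: [0.4726, -0.2352, 0.188]
tool_rot: [2.47, 1.939, 0.001]
contact_force: [0.2, -0.1, 0.1]
opening: 0.0306
grip_force: 59.4
```

Request:
drive_tool --rows '[[[0, 0, 0.008], 0], [[0, 0, 0.008], 0], [[0, 0, 0.008], 0], [[0, 0, 0.008], 0], [[0, 0, 0], 0]]'

```text
t: 8.05
tool_pos: [0.4722, -0.235, 0.1543]
tool_rot: [-2.472, -1.938, -0.001]
contact_force: [0.0, -1.2, 1.7]
opening: 0.0304
grip_force: 57.8
```

Request:
drive_tool --rows '[[[0, 0, 0.008], 0], [[0, 0, 0.008], 0], [[0, 0, 0.008], 0], [[0, 0, 0.008], 0], [[0, 0, 0], 0]]' --jaw 1 --grip_force 20

```text
t: 8.55
tool_pos: [0.4712, -0.234, 0.1208]
tool_rot: [-2.469, -1.937, 0.0]
contact_force: [0.7, -0.3, 2.1]
opening: 0.0305
grip_force: 56.5
```

```bash
python3 d.py .472 -.235 .034 76.2;python3 - <<'E'
from h import *
d=get('side'); cv2.imwrite('pics/s2.png',cv2.resize(d['image'][170:370,200:400],None,fx=3,fy=3))
E
```

```text
t 8.55 grasp [ 0.4712 -0.234   0.0668] yaw 76.23 shift [-0.0008  0.0011  0.0328] turn 0.0004 after-turn shift [-0.0008  0.0011  0.0328] q6 -0.36 open 0.03052246942627969 56.53068244457245
```

View pics/s2.png

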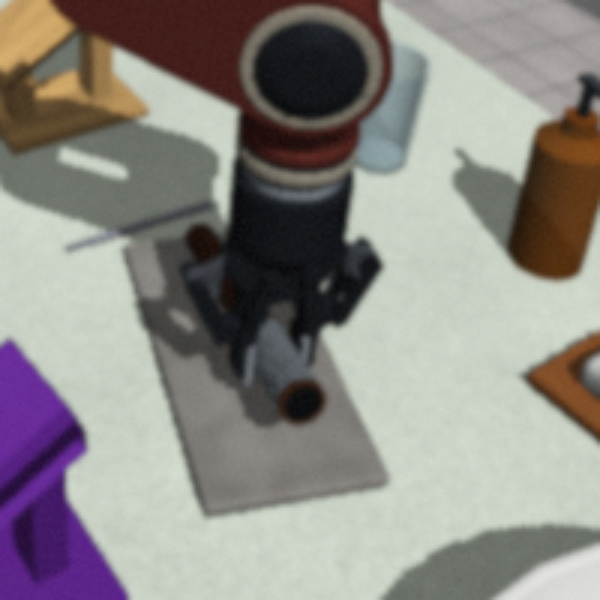

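The crop shows the handle end resting on the slab at (203,240) and the head tilting down in the grip, so the pivot works. I'm lowering the rest of the way.

Request:
drive_tool --rows '[[[0, 0, 0.008], 0], [[0, 0, 0.008], 0], [[0, 0, 0.007], 0], [[0, 0, 0.005], 0], [[0, 0, 0.004], 0], [[0, 0, 0], 0], [[0, 0, 0], 0]]'

```text
t: 9.3
tool_pos: [0.4719, -0.2346, 0.0906]
tool_rot: [-2.47, -1.939, 0.0]
contact_force: [-0.4, -0.5, 2.4]
opening: 0.0305
grip_force: 56.0
```

Request:
drive_tool --rows '[[[0, 0, 0.003], 0], [[0, 0, 0], 0], [[0, 0, 0], 0]]'

```text
t: 9.6
tool_pos: [0.4722, -0.2349, 0.088]
tool_rot: [2.471, 1.939, 0.0]
contact_force: [0.5, -0.4, 1.5]
opening: 0.0305
grip_force: 56.1
```

Request:
drive_tool --rows '[[[0, 0, 0], 0], [[0, 0, 0], 0], [[0, 0, 0], 0], [[0, 0, 0], 0], [[0, 0, 0], 0], [[0, 0, 0], 0]]' --jaw 0

```text
t: 10.2
tool_pos: [0.4721, -0.2349, 0.0879]
tool_rot: [-2.471, -1.94, 0.0]
contact_force: [0.7, -0.0, 0.2]
opening: 0.0855
grip_force: 0.0
```

Request:
drive_tool --rows '[[[0, 0, -0.02], 0], [[0, 0, -0.04], 0], [[0, 0, -0.04], 0], [[0, 0, -0.04], 0], [[-0.03, 0, -0.03], 0], [[-0.03, 0, -0.03], 0], [[0, 0, 0], 0], [[0, 0, 0], 0]]'

```text
t: 11.0
tool_pos: [0.4579, -0.2937, 0.2886]
tool_rot: [2.472, 1.937, 0.001]
contact_force: [0.2, -0.5, -0.9]
opening: 0.0855
grip_force: 0.0
```

```bash
python3 d.py .502 -.115 .034 76.2;python3 - <<'E'
from h import *
d=get('wrist'); cv2.imwrite('pics/w2.png',d['image']); np.savez('pics/wrist2.npz',**d)
t=get('top'); np.savez('pics/top2.npz',**t); cv2.imwrite('pics/t2.png',cv2.resize(t['image'][150:260,230:370],None,fx=4,fy=4,interpolation=2))
E
```

```text
t 11.0 grasp [ 0.4579 -0.2937  0.2346] yaw 76.18 shift [ 1.841e-01 -1.000e-04  2.005e-01] turn -0.0004 after-turn shift [ 0.1841 -0.      0.2005] q6 -0.47 open 0.08553468196254631 0.0
```

View pics/w2.png

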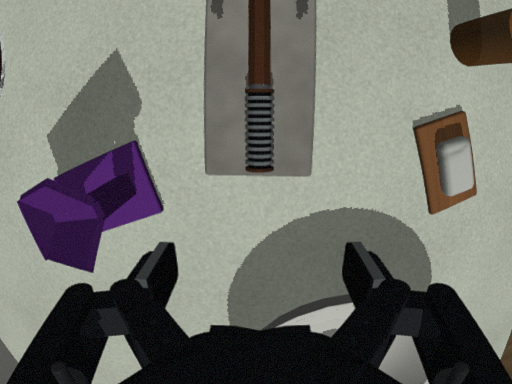

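The wrist view shows the brush lying along the slab, with its head end at (259,170) and the barrel starting at (259,92). I'm working out where its tail is.

Run:
```python
from h import *
L=lambda n:{k:(v if v.ndim else v.item()) for k,v in np.load(f'pics/{n}2.npz').items()}
w,t=L('wrist'),L('top')
a=onz(w,259.5,170.5,.031); b=onz(w,259.5,91,.031); c=onz(w,260,5,.027)
d=(a-c)/np.linalg.norm(a-c); print(a,b,c,np.linalg.norm(a-b),'heading',np.degrees(np.arctan2(d[1],d[0])))
print('tail',a-d*.2445,'mid',a-d*.122)
im=t['image'].copy()
for p in (a,a-d*.122,a-d*.2445):
    u,v=proj(t,[p[0],p[1],.028]); print(u,v); im[int(round(v)),int(round(u))]=(0,0,255)
cv2.imwrite('pics/t2.png',cv2.resize(im[150:260,230:370],None,fx=4,fy=4,interpolation=0))
```

```text
[ 0.45755737 -0.29465172  0.031     ] [ 0.47887322 -0.20797762  0.031     ] [ 0.50345359 -0.11030008  0.027     ] 0.08925673988050137 heading -103.9801573984297
tail [ 0.51661202 -0.05744652  0.0258532 ] mid [ 0.48702431 -0.17629166  0.02843186]
350.99590322675033 211.7836604539546
310.0406083666542 202.68113525218567
269.23691699260655 193.61230470594654
```

View pics/t2.png

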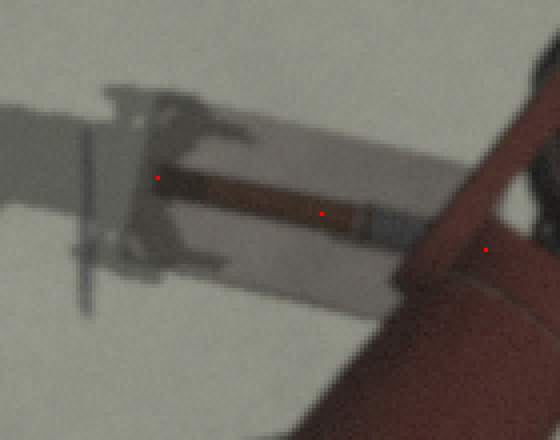

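The top crop shows the tail dot right on the handle's end at (157,178), so the pose holds. Next is gripping at the very tail with 20 N.

```bash
python3 d.py .516 -.0595 .034 76.0
```

```text
t 11.1 grasp [ 0.4574 -0.2923  0.2321] yaw 76.27 shift [0.2397 0.0021 0.1985] turn 0.0047 after-turn shift [0.2397 0.001  0.1985] q6 -0.47 open 0.08544448615925235 0.0
```

Request:
drive_tool --rows '[[[0.04, 0, 0], 0], [[0.05, 0, 0], 0], [[0.05, 0, 0], 0], [[0.05, 0, 0], 0], [[0.05, 0.002, 0], 0], [[0, 0, 0.04], 0.004], [[0, 0, 0.04], 0], [[0, 0, 0.04], 0], [[0, 0, 0], 0], [[0, 0, 0], 0]]'

```text
t: 12.1
tool_pos: [0.5158, -0.0597, 0.1666]
tool_rot: [-2.472, -1.934, 0.003]
contact_force: [0.4, -0.1, 0.9]
opening: 0.0853
grip_force: 0.0
```

```bash
python3 d.py .516 -.0595 .034 76.0
```

```text
t 12.1 grasp [ 0.5158 -0.0597  0.1126] yaw 76.07 shift [0.0003 0.0004 0.0786] turn 0.0012 after-turn shift [0.0003 0.0004 0.0786] q6 -0.02 open 0.0852740092014349 0.0
```

Request:
drive_tool --rows '[[[0, 0, 0.03], 0], [[0, 0, 0.03], 0], [[0, 0, 0.018], 0], [[0, 0, 0], 0], [[0, 0, 0], 0]]'

```text
t: 12.6
tool_pos: [0.5183, -0.0609, 0.0922]
tool_rot: [2.473, 1.933, 0.003]
contact_force: [-0.0, 0.2, 0.7]
opening: 0.0857
grip_force: 0.0
```

Request:
drive_tool --rows '[[[0, 0, 0], 0], [[0, 0, 0], 0], [[0, 0, 0], 0], [[0, 0, 0], 0], [[0, 0, 0], 0], [[0, 0, 0], 0], [[0, 0, 0], 0], [[0, 0, 0], 0]]' --jaw 1 --grip_force 20

```text
t: 13.4
tool_pos: [0.5171, -0.0606, 0.0904]
tool_rot: [2.475, 1.934, 0.001]
contact_force: [-1.6, -0.5, 4.9]
opening: 0.0231
grip_force: 24.1
```

Request:
drive_tool --rows '[[[0, 0, -0.008], 0], [[0, 0, -0.012], 0], [[0, 0, -0.012], 0], [[0, 0, -0.012], 0], [[0, 0, -0.008], 0], [[0, 0, 0], 0], [[0, 0, 0], 0]]'

```text
t: 14.1
tool_pos: [0.5168, -0.0606, 0.1421]
tool_rot: [2.475, 1.934, 0.0]
contact_force: [-1.5, 1.1, -1.3]
opening: 0.0232
grip_force: 23.5
```

Run:
```python
from h import *
d=get('side'); cv2.imwrite('pics/s3.png',cv2.resize(d['image'][150:360,190:390],None,fx=2.8,fy=2.8,interpolation=2))
```

```text
(no output)
```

View pics/s3.png

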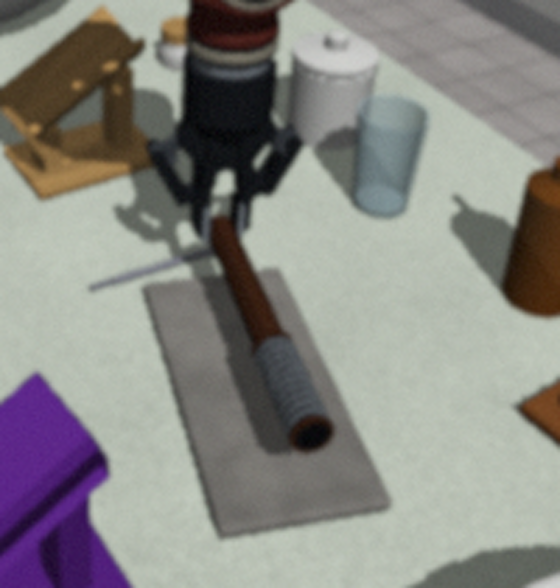

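The crop shows the tail held at (222,225) and the head end at (310,435), with some droop. I'm computing the tilt.

Run:
```python
from h import *
d=get('side'); h=np.radians(-104)
print((190+310/2.8, 150+433/2.8))
for th in (-1.5,3,6,9,12,15):
    T=np.array([.5166,-.0575,.0245+.052]); a=np.radians(th)
    H=T+.2445*np.array([np.cos(a)*np.cos(h),np.cos(a)*np.sin(h),-np.sin(a)]); print(th,H.round(3),np.round(proj(d,H),1))
```

```text
(300.7142857142857, 304.6428571428571)
-1.5 [ 0.457 -0.295  0.083] [301.5 305. ]
3 [ 0.458 -0.294  0.064] [300.5 311.9]
6 [ 0.458 -0.293  0.051] [299.7 316. ]
9 [ 0.458 -0.292  0.038] [298.8 319.8]
12 [ 0.459 -0.29   0.026] [297.8 323.2]
15 [ 0.459 -0.287  0.013] [296.7 326.2]
```

The brush is held level with no droop yet. I'll go back down near the slab, where it's safe, and loosen the jaw by position so it can pivot.

Request:
drive_tool --rows '[[[0, 0, 0.012], 0], [[0, 0, 0.015], 0], [[0, 0, 0.012], 0], [[0, 0, 0.004], 0], [[0, 0, 0], 0], [[0, 0, 0], 0]]'

```text
t: 14.8
tool_pos: [0.517, -0.0606, 0.0989]
tool_rot: [2.475, 1.935, -0.0]
contact_force: [-1.0, 0.2, 0.1]
opening: 0.0233
grip_force: 23.5
```

Request:
drive_tool --rows '[[[0, 0, 0], 0], [[0, 0, 0], 0], [[0, 0, 0], 0]]' --jaw 0.77

```text
t: 15.1
tool_pos: [0.5171, -0.0606, 0.0995]
tool_rot: [2.475, 1.934, 0.001]
contact_force: [-0.3, -0.6, -0.6]
opening: 0.0231
grip_force: 23.5
```

Request:
drive_tool --rows '[[[0, 0, 0], 0], [[0, 0, 0], 0], [[0, 0, 0], 0]]' --jaw 0.75

```text
t: 15.4
tool_pos: [0.5168, -0.0606, 0.0989]
tool_rot: [2.475, 1.935, 0.0]
contact_force: [-0.6, 0.8, -1.2]
opening: 0.0232
grip_force: 23.5
```

Request:
drive_tool --rows '[[[0, 0, 0], 0], [[0, 0, 0], 0]]' --jaw 0.735

```text
t: 15.6
tool_pos: [0.5168, -0.0606, 0.0989]
tool_rot: [-2.475, -1.935, 0.0]
contact_force: [-0.0, -0.0, -1.4]
opening: 0.0234
grip_force: 23.5
```

Request:
drive_tool --rows '[[[0, 0, 0], 0], [[0, 0, 0], 0]]' --jaw 0.725

```text
t: 15.8
tool_pos: [0.5168, -0.0606, 0.0988]
tool_rot: [-2.475, -1.934, 0.0]
contact_force: [-0.5, 0.3, -0.8]
opening: 0.0232
grip_force: 14.2
```

Request:
drive_tool --rows '[[[0, 0, 0], 0], [[0, 0, 0], 0]]' --jaw 0.715

```text
t: 16.0
tool_pos: [0.517, -0.0606, 0.0991]
tool_rot: [2.475, 1.934, 0.0]
contact_force: [-0.5, -0.6, -0.1]
opening: 0.0248
grip_force: 0.0
```

Request:
drive_tool --rows '[[[0, 0, 0], 0], [[0, 0, 0], 0]]' --jaw 0.705

```text
t: 16.2
tool_pos: [0.5169, -0.0606, 0.099]
tool_rot: [2.475, 1.934, 0.0]
contact_force: [-0.5, 0.5, 0.1]
opening: 0.0256
grip_force: 0.0
```

Request:
drive_tool --rows '[[[0, 0, 0.005], 0], [[0, 0, 0.005], 0], [[0, 0, 0], 0], [[0, 0, 0], 0]]'

```text
t: 16.6
tool_pos: [0.5165, -0.0605, 0.0884]
tool_rot: [-2.475, -1.934, 0.001]
contact_force: [0.3, 0.2, 0.7]
opening: 0.0253
grip_force: 0.0
```

Request:
drive_tool --rows '[[[0, 0, 0], 0], [[0, 0, 0], 0], [[0, 0, 0], 0], [[0, 0, 0], 0]]' --jaw 0.72

```text
t: 17.0
tool_pos: [0.5168, -0.0606, 0.089]
tool_rot: [2.475, 1.935, 0.0]
contact_force: [-0.7, 0.4, 0.2]
opening: 0.0239
grip_force: 1.7
```

Request:
drive_tool --rows '[[[0, 0, -0.004], 0], [[0, 0, -0.006], 0], [[0, 0, -0.006], 0], [[0, 0, -0.004], 0], [[0, 0, 0], 0]]'

```text
t: 17.5
tool_pos: [0.5174, -0.0607, 0.11]
tool_rot: [2.474, 1.934, 0.002]
contact_force: [0.2, -0.0, -0.1]
opening: 0.0242
grip_force: 1.8
```

```bash
cat > tilt.py <<'E'
from h import *
d=get('side'); h=np.radians(-104); o=ctrl.get_obs(); im=d['image']
cv2.imwrite('pics/s4.png',cv2.resize(im[150:360,190:390],None,fx=2.8,fy=2.8,interpolation=2))
# head end face: dark disc with reddish rim on slab; lowest dark pixels of the brush
x0,y0,x1,y1=270,260,325,335; c=im[y0:y1,x0:x1].astype(int); m=((c[:,:,2]-c[:,:,0])>14).astype(np.uint8)
n,l,s,ce=cv2.connectedComponentsWithStats(m)
print([ (s[i].tolist(),(ce[i]+[x0,y0]).round(1).tolist()) for i in range(1,n) if s[i][4]>8])
for th in (0,5,10,15,20,25,30):
    T=np.array([.5166,-.0575,o['tool_pos'][2]-.054-.0095]); a=np.radians(th)
    H=T+.2445*np.array([np.cos(a)*np.cos(h),np.cos(a)*np.sin(h),-np.sin(a)]); print(th,H.round(3),np.round(proj(d,H),1))
E
python3 tilt.py; python3 d.py .5 0 .1 76 | cut -c1-60
```

```text
[([1, 0, 21, 29, 291], [280.4, 272.8]), ([23, 57, 13, 9, 37], [298.2, 319.2])]
0 [ 0.457 -0.295  0.046] [299.7 318.3]
5 [ 0.458 -0.294  0.025] [298.5 325.3]
10 [ 0.458 -0.291  0.004] [297.1 331.2]
15 [ 0.459 -0.287 -0.017] [295.4 336.1]
20 [ 0.461 -0.28  -0.038] [293.5 340. ]
25 [ 0.463 -0.273 -0.057] [291.5 342.8]
30 [ 0.465 -0.263 -0.076] [289.3 344.6]
t 17.55 grasp [ 0.5171 -0.0606  0.0555] yaw 76.02 shift [ 0.
```

```bash
cat > tilt.py <<'E'
from h import *
d=get('side'); h=np.radians(-104); o=ctrl.get_obs(); im=d['image']
T=np.array([.5166,-.0575,0]); u=np.array([np.cos(h),np.sin(h),0]); nrm=np.array([-u[1],u[0],0])
x0,y0,x1,y1=255,215,325,335; c=im[y0:y1,x0:x1].astype(int); m=(((c[:,:,2]-c[:,:,0])>14)&(c.max(2)<130)).astype(np.uint8)
n,l,s,ce=cv2.connectedComponentsWithStats(m)
for i in range(1,n):
    if s[i][4]<12: continue
    ys,xs=np.nonzero(l==i); P=[]
    for yy in np.unique(ys):
        xx=xs[ys==yy].mean()+x0; q,r=ray(d,xx,yy+y0); X=q+r*(nrm@(T-q))/(nrm@r); P.append((u@(X-T),X[2]))
    P=np.array(P); k=np.polyfit(P[:,0],P[:,1],1) if len(P)>12 else [0,0]
    print(s[i].tolist(),P[0].round(4),P[-1].round(4),'z range',P[:,1].min().round(4),'tilt down',-np.degrees(np.arctan(k[0])).round(1),'z at tail',k[1].round(4) if len(P)>12 else '')
E
python3 tilt.py
```

```text
[10, 22, 27, 52, 508] [0.0133 0.0683] [0.1245 0.0081] z range 0.0081 tilt down 8.8 z at tail 0.0629
[38, 102, 13, 10, 37] [0.2473 0.0529] [ 0.2234 -0.0016] z range -0.005 tilt down -0.0 z at tail
```

Request:
drive_tool --rows '[[[0, 0, -0.004], 0], [[0, 0, -0.006], 0], [[0, 0, -0.006], 0], [[0, 0, -0.004], 0], [[0, 0, 0], 0]]'

```text
t: 18.1
tool_pos: [0.5174, -0.0607, 0.13]
tool_rot: [2.474, 1.934, 0.002]
contact_force: [-0.4, 0.7, 0.2]
opening: 0.0242
grip_force: 1.9
```

```bash
python3 tilt.py
```

```text
[11, 15, 26, 56, 542] [0.0176 0.0926] [0.1228 0.0157] z range 0.0157 tilt down 14.5 z at tail 0.0861
[37, 101, 14, 8, 39] [0.2467 0.055 ] [ 0.2143 -0.0031] z range -0.0031 tilt down -0.0 z at tail
```

The rim stayed put while the tail rose, so the brush is pivoting with its head on the slab. I'll keep lifting, then tighten.

Request:
drive_tool --rows '[[[0, 0, -0.006], 0], [[0, 0, -0.01], 0], [[0, 0, -0.01], 0], [[0, 0, -0.01], 0], [[0, 0, -0.01], 0], [[0, 0, -0.01], 0], [[0, 0, -0.01], 0], [[0, 0, -0.006], 0], [[0, 0, 0], 0]]'

```text
t: 19.05
tool_pos: [0.5174, -0.0606, 0.2023]
tool_rot: [2.474, 1.934, 0.002]
contact_force: [-0.0, 1.3, -1.2]
opening: 0.024
grip_force: 1.7
```

```bash
python3 tilt.py
```

```text
[12, 0, 23, 54, 539] [0.0252 0.1411] [0.107  0.0526] z range 0.0526 tilt down 29.3 z at tail 0.1578
[25, 53, 12, 5, 22] [0.1672 0.1067] [0.1155 0.0483] z range 0.0483 tilt down -0.0 z at tail 
[35, 94, 12, 5, 33] [0.2316 0.0579] [0.1957 0.0061] z range 0.0061 tilt down -0.0 z at tail
```

Request:
drive_tool --rows '[[[0, 0, 0], 0], [[0, 0, 0], 0], [[0, 0, 0], 0], [[0, 0, 0], 0]]' --jaw 1 --grip_force 100

```text
t: 19.5
tool_pos: [0.5167, -0.0606, 0.2006]
tool_rot: [-2.475, -1.935, 0.001]
contact_force: [-0.3, 0.1, -0.7]
opening: 0.0213
grip_force: 98.4
```

Request:
drive_tool --rows '[[[0, 0, -0.01], 0], [[0, 0, -0.03], 0], [[0, 0, -0.04], 0], [[0, 0, -0.04], 0], [[0, 0, -0.03], 0], [[0, 0, 0], 0.1], [[0, 0, 0], 0.14], [[0, 0, 0], 0.14], [[0, 0, 0], 0.14], [[0, 0, 0], 0.14]]'

```text
t: 20.5
tool_pos: [0.5166, -0.0605, 0.3513]
tool_rot: [-2.971, -1.019, 0.0]
contact_force: [-0.8, 0.4, -1.1]
opening: 0.0213
grip_force: 98.3
```

Request:
drive_tool --rows '[[[0, 0, 0], 0.14], [[0, 0, 0], 0.14], [[0, 0, 0], 0.14], [[0, 0, 0], 0.14], [[0, 0, 0], 0.05], [[0, 0, 0], 0], [[0, 0, 0], 0]]'

```text
t: 21.2
tool_pos: [0.5167, -0.0606, 0.3512]
tool_rot: [3.14, 0.091, 0.0]
contact_force: [-0.2, -0.2, -0.8]
opening: 0.0211
grip_force: 98.3
```

```bash
python3 d.py .654 .203 .30 3.3
```

```text
t 21.2 grasp [ 0.5167 -0.0606  0.2972] yaw 3.32 shift [ 0.1523 -0.2552 -0.0028] turn 0.0003 after-turn shift [ 0.1522 -0.2552 -0.0028] q6 1.25 open 0.021080787640519717 98.28893903642893
```

Request:
drive_tool --rows '[[[0.016, -0.027, 0], 0], [[0.024, -0.04, 0], 0], [[0.024, -0.04, 0], 0], [[0.024, -0.04, 0], 0], [[0.024, -0.04, 0], 0], [[0.024, -0.04, 0], 0], [[0.016, -0.028, 0], 0], [[0, 0, 0], 0], [[0, 0, 0], 0]]'

```text
t: 22.1
tool_pos: [0.654, 0.203, 0.3504]
tool_rot: [3.139, 0.092, -0.002]
contact_force: [-0.7, -1.4, 0.0]
opening: 0.0207
grip_force: 98.4
```

```bash
python3 d.py .654 .203 .19 3.3
python3 - <<'E'
from h import *
d=get('wrist'); s=get('side'); np.savez('pics/wrist3.npz',**d); np.savez('pics/side3.npz',**s)
c=np.zeros((600,800,3),np.uint8); a=cv2.resize(d['image'][0:240,150:370],None,fx=2.5,fy=2.5,interpolation=2); b=cv2.resize(s['image'][60:220,185:285],None,fx=2.5,fy=2.5,interpolation=2)
c[:600,:550]=a; c[:400,550:800]=b; cv2.imwrite('pics/f.png',c)
E
```

```text
t 22.1 grasp [0.654  0.203  0.2964] yaw 3.35 shift [ 1.000e-04 -1.000e-04  1.064e-01] turn 0.0009 after-turn shift [ 1.000e-04 -1.000e-04  1.064e-01] q6 1.7 open 0.020728941147758605 98.38666576892138
```

View pics/f.png

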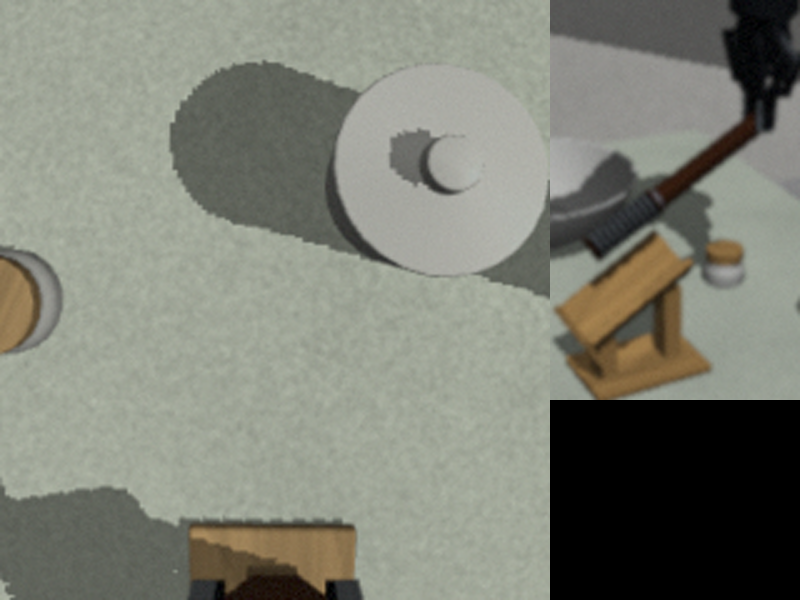

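The side crop shows the brush tilted over the trough in line with it, with its head end at (592,247). The wrist view shows the gripper centred on the trough's upper end.

Run:
```python
from h import *
s={k:(v if v.ndim else v.item()) for k,v in np.load('pics/side3.npz').items()}
h=np.radians(3.3); T=np.array([.654,.203,0]); n=np.array([-np.sin(h),np.cos(h),0])
for p in ((592.5,248),(757,118),(650,198)):
    q,r=ray(s,185+(p[0]-550)/2.5-.3,60+p[1]/2.5-.3); X=q+r*(n@(T-q))/(n@r); print(X.round(4))
```

```text
[0.448  0.1911 0.1749]
[0.6551 0.2031 0.2902]
[0.519  0.1952 0.2198]
```

Request:
drive_tool --rows '[[[0, 0, 0.02], 0], [[0, 0, 0.025], 0], [[0, 0, 0.02], 0], [[0, 0, 0.012], 0], [[0, 0, 0.008], 0], [[0, 0, 0], 0], [[0, 0, 0], 0]]'

```text
t: 22.9
tool_pos: [0.6545, 0.2025, 0.2671]
tool_rot: [-3.14, -0.089, -0.003]
contact_force: [0.6, 0.1, -0.3]
opening: 0.0211
grip_force: 98.4
```

Request:
drive_tool --rows '[[[0, 0, 0.004], 0], [[0, 0, 0.004], 0], [[0, 0, 0.004], 0], [[0, 0, 0], 0]]'

```text
t: 23.3
tool_pos: [0.6539, 0.2032, 0.2539]
tool_rot: [-3.139, -0.089, 0.001]
contact_force: [-0.7, 2.1, 1.4]
opening: 0.021
grip_force: 98.7
```

Request:
drive_tool --rows '[[[0, 0, 0.003], 0], [[0, 0, 0.003], 0], [[0, 0, 0], 0]]'

```text
t: 23.6
tool_pos: [0.6542, 0.203, 0.2483]
tool_rot: [-3.139, -0.089, -0.001]
contact_force: [0.5, 2.7, 4.9]
opening: 0.0214
grip_force: 99.0
```

Request:
drive_tool --rows '[[[0, 0, 0.002], 0], [[0, 0, 0.002], 0], [[0, 0, 0], 0]]'

```text
t: 23.9
tool_pos: [0.6547, 0.203, 0.2456]
tool_rot: [-3.139, -0.089, -0.003]
contact_force: [0.8, 3.9, 6.8]
opening: 0.021
grip_force: 99.5
```

```bash
cat > fin.py <<'E'
from h import *
s=get('side'); im=s['image']; o=ctrl.get_obs(); print(o['t'],np.round(o['tool_pos'],4),np.round(o['contact_force'],1))
h=np.radians(3.3); T=np.array([.654,.203,0]); n=np.array([-np.sin(h),np.cos(h),0])
x0,y0,x1,y1=185,120,275,215; c=im[y0:y1,x0:x1].astype(int)
red=((c[:,:,2]-c[:,:,0])>18)&(c.max(2)<95); dark=(c.max(2)<95)&~red
for nm,m in (('handle',red),('dark',dark)):
    k,l,st,ce=cv2.connectedComponentsWithStats(m.astype(np.uint8))
    for i in range(1,k):
        if st[i][4]<25: continue
        ys,xs=np.nonzero(l==i); p=np.c_[xs+x0,ys+y0].astype(np.float32); vx,vy,cx,cy=cv2.fitLine(p,2,0,.01,.01).ravel(); a=(p-[cx,cy])@[vx,vy]
        out=[]
        for e in (a.min(),a.max()):
            u,v=cx+e*vx,cy+e*vy; q,r=ray(s,u,v); X=q+r*(n@(T-q))/(n@r); d=X-[.436,.1903,.055]; hz=d[0]*np.cos(h)+d[1]*np.sin(h)
            out.append(((round(float(u)),round(float(v))),'trough x,z',round(hz*.866+d[2]*.5,4),round(-hz*.5+d[2]*.866,4)))
        print(nm,st[i][4],out)
E
python3 fin.py
```

```text
23.95 [0.6547 0.203  0.2457] [0.9 3.1 7.5]
handle 405 [((221, 172), 'trough x,z', np.float64(0.0923), np.float64(0.0203)), ((267, 146), 'trough x,z', np.float64(0.2531), np.float64(-0.013))]
handle 292 [((197, 207), 'trough x,z', np.float64(-0.0243), np.float64(-0.0229)), ((244, 172), 'trough x,z', np.float64(0.1494), np.float64(-0.0329))]
handle 50 [((198, 189), 'trough x,z', np.float64(0.0108), np.float64(0.0273)), ((222, 180), 'trough x,z', np.float64(0.0827), np.float64(-0.0026))]
dark 398 [((266, 155), 'trough x,z', np.float64(0.2354), np.float64(-0.0379)), ((266, 120), 'trough x,z', np.float64(0.2864), np.float64(0.0622))]
dark 1022 [((184, 152), 'trough x,z', np.float64(0.043), np.float64(0.1504)), ((254, 143), 'trough x,z', np.float64(0.2199), np.float64(0.0256))]
dark 182 [((237, 179), 'trough x,z', np.float64(0.1212), np.float64(-0.036)), ((260, 162), 'trough x,z', np.float64(0.2092), np.float64(-0.0456))]
dark 263 [((200, 187), 'trough x,z', np.float64(0.0182), np.float64(0.0269)), ((227, 168), 'trough x,z', np.float64(0.1148), np.float64(0.0188))]
dark 135 [((211, 196), 'trough x,z', np.float64(0.0292), np.float64(-0.0225)), ((228, 183), 'trough x,z', np.float64(0.0901), np.float64(-0.0271))]
dark 52 [((188, 195), 'trough x,z', np.float64(-0.021), np.float64(0.0311)), ((197, 200), 'trough x,z', np.float64(-0.0102), np.float64(-0.0013))]
```

The measured pose matches the goal: head end at x≈0.015, tail at x≈0.253 and z near the floor line, with the handle resting on the lip. I'm releasing gently.

Request:
drive_tool --rows '[[[0, 0, 0], 0], [[0, 0, 0], 0], [[0, 0, 0], 0]]' --jaw 0.7

```text
t: 24.25
tool_pos: [0.6537, 0.2021, 0.2426]
tool_rot: [3.139, 0.089, -0.003]
contact_force: [-1.1, 0.4, -1.2]
opening: 0.0253
grip_force: 0.0
```

Request:
drive_tool --rows '[[[0, 0, 0], 0], [[0, 0, 0], 0], [[0, 0, 0], 0], [[0, 0, 0], 0], [[0, 0, 0], 0], [[0, 0, 0], 0]]' --jaw 0

```text
t: 24.85
tool_pos: [0.6541, 0.2027, 0.244]
tool_rot: [3.14, 0.089, 0.0]
contact_force: [0.2, -0.6, -0.0]
opening: 0.0857
grip_force: 0.0
```

Request:
drive_tool --rows '[[[0, 0, -0.02], 0], [[0, 0, -0.04], 0], [[0, 0, -0.05], 0], [[0, 0, -0.05], 0], [[0, 0, -0.05], 0], [[0, 0, -0.03], 0], [[0, 0, 0], 0], [[0, 0, 0], 0]]'

```text
t: 25.65
tool_pos: [0.6541, 0.2027, 0.4848]
tool_rot: [-3.14, -0.089, -0.003]
contact_force: [0.9, -0.1, -0.8]
opening: 0.0853
grip_force: 0.0
```

```bash
python3 fin.py | head -8
python3 - <<'E'
from h import *
t=get('top'); im=t['image']; c=im[120:240,140:220].astype(int)
# brush centreline in top view: dark pixels per row
for v in (0,):
    m=((c.max(2)<75)).astype(np.uint8); k,l,st,ce=cv2.connectedComponentsWithStats(m)
    print([(st[i].tolist(),(ce[i]+[140,120]).round(1).tolist()) for i in range(1,k) if st[i][4]>25])
h=np.radians(3.3)
for nm,x,z in(('tail',.253,.001),('mid',.1315,.0137),('head',.010,.0264)):
    hz=x*.866-z*.5; X=[.436+hz*np.cos(h),.1903+hz*np.sin(h),.055+x*.5+z*.866]; print(nm,np.round(X,3),np.round(proj(t,X),1),np.round(proj(get('side'),X),1))
E
```

```text
25.7 [0.654  0.2026 0.4826] [-1.   0.4 -0.9]
handle 397 [((198, 190), 'trough x,z', np.float64(0.0104), np.float64(0.024)), ((268, 141), 'trough x,z', np.float64(0.2601), np.float64(-0.001))]
handle 319 [((197, 208), 'trough x,z', np.float64(-0.025), np.float64(-0.023)), ((244, 172), 'trough x,z', np.float64(0.1494), np.float64(-0.0347))]
dark 1381 [((181, 144), 'trough x,z', np.float64(0.0496), np.float64(0.1734)), ((247, 130), 'trough x,z', np.float64(0.2227), np.float64(0.0781))]
dark 35 [((256, 155), 'trough x,z', np.float64(0.2079), np.float64(-0.0107)), ((269, 142), 'trough x,z', np.float64(0.2631), np.float64(-0.0063))]
dark 118 [((238, 181), 'trough x,z', np.float64(0.1195), np.float64(-0.0438)), ((254, 166), 'trough x,z', np.float64(0.1862), np.float64(-0.0433))]
dark 263 [((199, 188), 'trough x,z', np.float64(0.0169), np.float64(0.0269)), ((227, 168), 'trough x,z', np.float64(0.1148), np.float64(0.0188))]
dark 136 [((211, 195), 'trough x,z', np.float64(0.0292), np.float64(-0.022)), ((228, 183), 'trough x,z', np.float64(0.0924), np.float64(-0.0277))]
[([10, 0, 37, 120, 1871], [171.1, 175.9]), ([52, 0, 11, 7, 48], [197.1, 122.8]), ([0, 104, 6, 16, 37], [141.4, 232.4])]
tail [0.654 0.203 0.182] [171.8 134.8] [265.5 142.3]
mid [0.543 0.196 0.133] [177.  179.4] [232.3 165.3]
head [0.431 0.19  0.083] [182. 222.] [197.7 189.3]
```

```bash
python3 -c "
from station import ctrl
print(ctrl.finish_job())"
```

```text
the job is handed in; nothing more can be done
None
```

I laid the brush on the slab, took it again by the handle and laid it back in the trough head down, then handed the job in at about 26 s. My last camera check put the head end about 10–14 mm from the stop, but the hand-in gave no verdict. I loosened the jaw on purpose near the slab, and the brush slipped about 10 mm back onto it.

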